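# Change the tape cassette of the label printer

### The arm

A 6-joint arm with a two-finger parallel gripper is mounted at the origin on a cart in front of the work surface, level with it; the furniture and walls round the work are solid. World frame = base frame: x ahead of the robot, y to its left, z up, the work surface at z = 0. Lengths are in m, angles in rad, forces in N, time in s.
With the tool pointing down it reaches from about 0.275 to 0.75 m from the base axis. Payload 10.2 kg.
Tool frame: the origin (TCP) lies midway between the tips of the shut fingers; the grasp point (between the pads) lies 19 mm behind it; x points along the fingers, z is the direction in which the jaws open and shut, and the axes are right-handed (so a half turn about x gives the same grasp; the last joint's range is limited). The gripper opens to 85 mm and grips with 20 to 120 N. Pads are 22 mm wide; open, the fingers measure 114 mm over their backs; the gripper's body (76 mm by 85 mm) begins 54 mm behind the grasp point. The pads swing forward as they close: fully open they stand 13 mm farther back than shut.
Start: joints at [0.897, 0.313, 1.498, -0, 1.331, -0.223], TCP at [0.229, 0.473, 0.231] pointing down, gripper open.
Joint ranges: [-2.94, 2.94], [-0.97, 2.17], [0.19, 2.56], [-1.23, 4.37], [0.02, 3.11], [-2.88, 2.88]. Speed limits (rad/s): [2.39, 2.39, 3.01, 3.14, 3.14, 3.14].

### API

Orientations are given as a unit quaternion [x, y, z, w].
In Python, from workcell import arm, vision, ticket gives the robot as it stands.
- The arm moves only by the tool drive_tool, never from a script. Its argument "targets" is one flat list of numbers, 5 for each row, row after row: the closure, from -1 (fully open) to 1 (shut), then the shift along the tool's x, y, z in m, then the turn about the tool's x in degrees. A call has 1 to 10 rows; each row shifts and turns the commanded pose from where the row before left it, along the tool's axes as they then stand; what a row does not reach is not made up. A row lasts 1/12 s, in which the tool goes at most 41.7 mm and 7.16 degrees, less where a joint would pass 70% of its speed; a pose out of reach is approached as far as the arm can. A call with a gripper value outside its range is refused whole. The fingers move at their own pace and stop on an object; "force" is the grip in N (left out, the last holds). Time passes only in rows, so rows that do not move let the fingers close. It gives the time, the measured TCP pose, the force and the opening at its end, in the units of the state.
- arm.get_obs(): the state, without advancing time (a new reading comes with each control period).
- vision.snapshot(name): name is "scene" or "side" or "wrist"; returns the picture (420x560x3 uint8, blue, green, red); there is no depth.
- vision.camera_model(name): a dict with "camera_matrix" (3x3 intrinsics, pixels), "rvec" (rotation vector, rad) and "tvec" (3), from world to camera coordinates, as OpenCV has them; the wrist camera has in their place "T_tool_cam" (4x4, takes a point from camera to tool coordinates, whose origin is the TCP and whose axes are the tool frame's). Camera axes: x right, y down, z forward; pixel columns grow to the right and rows downward; lengths in m; the calibration is good to about 2 mm. A picture is of the moment at which its call begins: read the wrist's pose just before it. camera_model takes no time and is no camera call.
- ticket.sign_off(): hands the job in, once; it reports no verdict.
The state is a dict: "clock": time; "joint_pos": joint angles; "qd": joint speeds; "joint_efforts": joint torques, N m; "tool_pos": TCP position; "orientation": TCP orientation; "ft_force": force on the tool from outside, world axes, zero at the start; "ft_torque": the same for the moment, N m; "grip_width": finger opening in m.
Only numpy, scipy, OpenCV 4.12 (cv2) and the standard library are available. Lean on these libraries where they do the work, as an engineer would, in place of code of your own. Each camera call takes 0.05 s, during which the arm holds its last target. There are 200 camera calls.

### The job

The label printer has run out of tape: pull the empty cassette straight up out of its open bay and lay it flat, right side up, on the bare table. Then take the new cassette, the one as thick as the old, not the slim one, set it in the bay the same way round and press it straight down until it snaps past the clips and sits fully home. Finish with the robot still on the cassette, pressing it firmly down, and leave everything else where it is.

Things in the scene. Friction and masses are not known exactly. Their poses are not given: they have to be found in the camera images.
- printer: white desktop label printer, fixed, 140 mm deep (its x -75 to +65), 104 mm wide. Origin under it at table height, z up; the sloping keypad (-x) faces the robot. Flat deck 44 mm above the table with the cassette bay sunk in it. The bay's cover stands open at the left (+y), leaning outwards from its hinge at y +52 to its edge at y +105, 105 mm above the table.
- bay_floor: floor of the printer's bay, 44 mm (x) by 60.5 mm (y); origin at the middle of its upper face, 22 mm along +x from the printer's origin and 30 mm above the table, axes as the printer's. A cassette is home when its origin and axes coincide with these. The bay is 14 mm deep. A dark block 10 mm high fills its (-x, -y) corner, so a cassette fits only one way round.
- bay_rim (a point): middle of the bay's mouth, level with the deck, 14 mm above bay_floor. A smooth 45 degree lead-in 3.5 mm wide surrounds the mouth; below it a cassette has 2 mm play to each side along x, 1.2 mm along y.
- clip_left (a joint): outward travel (m) of the sprung clip in the middle of the bay's +y end (another like it at the -y end); 0 at rest, at most 0.004. A cassette drops to 6 mm above the floor, where both clips stop it; pushing it past them takes 7 to 15 N (most at 4 to 5 mm above the floor), then the force drops and it goes to the floor. Pulling one out takes about as much.
- cassette_empty: empty tape cassette, snapped in the bay at the start and standing 13 mm above the deck: a grey block 40 mm (x) by 58 mm (y), 27 mm thick (z up), 40 g. Origin at the middle of the underside. Its (-x, -y) corner is cut away (11 x 14 mm). A rib 2 mm proud on each short end, 5 mm above the underside. Grip its plain long sides, 40 mm apart, from above.
- cassette_new: new tape cassette lying flat, right side up, on the table: shape, size, origin and axes as cassette_empty (40 x 58 x 27 mm, cut corner at -x, -y), about 60 g; a wide white roll shows on its top. Its x axis points ahead, within 0.5 rad.
- cassette_slim: cassette for narrow tape, same outline (40 x 58 mm) but only 14 mm thick, lying near the new one; stays where it is. Origin at the middle of the underside. Just beyond these two (x 0.55 to 0.57, y -0.03 to 0.05) the table is bare.
- washi_roll: roll of patterned paper tape lying flat, 41 mm across, 15 mm high; origin at the middle of the underside; stays.
- hole_punch: hole punch pliers with teal handles lying on the side, 52 x 142 mm, long way along its y, 16 mm high; origin at the middle of the underside; stays.
- thread_cone: upright cone of gold thread, 62 mm across, 150 mm tall; origin at the middle of the underside; stays.
- scissors_black: black scissors lying flat, 66 x 162 mm, long way along its y, 11 mm high; origin at the middle of the underside; stays.
- lizard_black: lizard of black beads lying flat, 94 x 162 mm, 9 mm high; origin at the middle of the underside; stays.

How it is judged:
By the outcome, as a careful person would: the job done as asked, in the order asked, and still so for the second after the job is handed in, while the arm keeps its last pose, push and grip.
It also fails if it takes over 53 s, if anything falls off the work surface, if the arm or the gripper's body presses on something with over 40 N, if the wrist force passes 120 N, or if a joint passes its speed limit or range.

## Working session

There is one attempt and no reset: what is moved stays moved. The work goes in short steps, Python scripts to look and compute and a tool call to move; the robot and the scene stay as the last step left them, time stands still between calls to the robot, and variables do not carry over. Pictures are saved under pics/ and viewed, about 8 in all and at most 12, crops included, and the job is handed in when it is done.

Besides the shell and the picture viewer there is one more tool, called after "Request:" as a command line: name --argument value ..., lists and objects as JSON in quotes. drive_tool: Moves the arm, as the interface text tells. Its arguments: {"type":"object","properties":{"targets":{"type":"array","items":{"type":"number"}},"force":{"type":"number"}},"required":["targets"]}

```bash
mkdir -p pics; ls; cat > h.py <<'E'
import numpy as np, cv2, sys
from workcell import arm, vision, ticket
from scipy.spatial.transform import Rotation as R
def cam(n,o=None):
    m=vision.camera_model(n); K=np.array(m["camera_matrix"])
    if n=="wrist":
        o=o or arm.get_obs(); T=np.eye(4); T[:3,:3]=R.from_quat(o["orientation"]).as_matrix(); T[:3,3]=o["tool_pos"]
        W=np.linalg.inv(T@np.array(m["T_tool_cam"]))
    else:
        W=np.eye(4); W[:3,:3]=cv2.Rodrigues(np.array(m["rvec"],float))[0]; W[:3,3]=np.ravel(m["tvec"])
    return K,W
def ray(KW,uv,z):
    K,W=KW; C=np.linalg.inv(W); d=C[:3,:3]@np.linalg.solve(K,[uv[0],uv[1],1]); c=C[:3,3]
    return c+d*(z-c[2])/d[2]
def proj(KW,p):
    K,W=KW; q=K@(W[:3,:3]@np.asarray(p)+W[:3,3]); return q[:2]/q[2]
E
python3 - <<'E'
from h import *
o=arm.get_obs(); print({k:np.round(v,3) for k,v in o.items()})
print(R.from_quat(o["orientation"]).as_matrix().round(3))
for n in ["scene","side","wrist"]:
    cv2.imwrite(f"pics/{n}0.png",vision.snapshot(n))
    K,W=cam(n,o); C=np.linalg.inv(W); print(n,C.round(3).tolist(),K.round(1).tolist())
print(np.array(vision.camera_model("wrist")["T_tool_cam"]).round(3))
E
```

```text
pics
{'clock': np.float64(0.0), 'joint_pos': array([ 0.897,  0.313,  1.498, -0.   ,  1.331, -0.223]), 'qd': array([ 0.001, -0.002,  0.001,  0.001,  0.001,  0.   ]), 'joint_efforts': array([ 1.0000e-03, -4.1227e+01, -2.5975e+01, -0.0000e+00,  4.0000e-03,
       -0.0000e+00]), 'tool_pos': array([0.229, 0.472, 0.231]), 'orientation': array([-0.376,  0.6  ,  0.375,  0.599]), 'ft_force': array([-0.346,  0.496, -0.113]), 'ft_torque': array([0.032, 0.003, 0.024]), 'grip_width': np.float64(0.085)}
[[-0.001 -0.9    0.436]
 [-0.001  0.436  0.9  ]
 [-1.     0.    -0.001]]
scene [[0.527, -0.521, 0.671, -0.05], [-0.85, -0.343, 0.401, -0.097], [0.021, -0.782, -0.624, 0.594], [0.0, 0.0, 0.0, 1.0]] [[378.9, 0.0, 278.4], [0.0, 378.9, 207.1], [0.0, 0.0, 1.0]]
side [[0.995, -0.036, 0.09, 0.439], [-0.094, -0.574, 0.813, -0.557], [0.022, -0.818, -0.575, 0.635], [0.0, 0.0, 0.0, 1.0]] [[403.0, 0.0, 272.2], [0.0, 403.0, 209.2], [0.0, 0.0, 1.0]]
wrist [[0.435, 0.863, 0.257, 0.163], [0.9, -0.416, -0.127, 0.504], [-0.002, 0.287, -0.958, 0.374], [0.0, 0.0, 0.0, 1.0]] [[290.3, 0.0, 281.9], [0.0, 290.3, 209.7], [0.0, 0.0, 1.0]]
[[ 0.001 -0.287  0.958 -0.143]
 [ 0.001 -0.958 -0.287  0.073]
 [ 1.     0.001 -0.001  0.   ]
 [ 0.     0.     0.     1.   ]]
```

View pics/scene0.png

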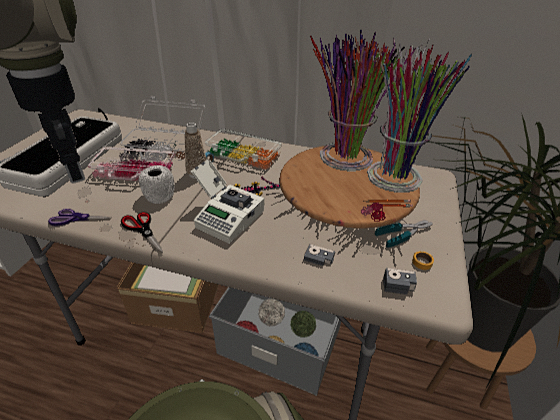

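View pics/side0.png

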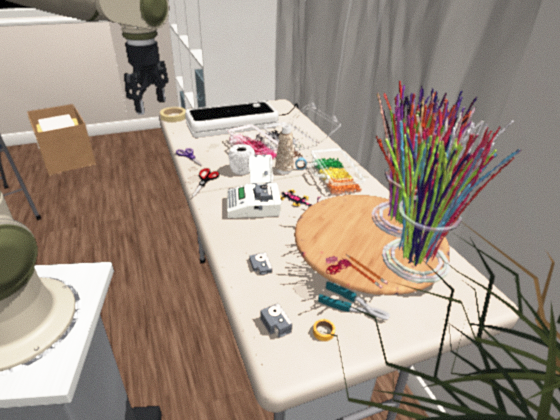

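The scene view shows the printer at about (230,212). One cassette is at (320,254) and a thicker-looking one at (399,281). The side view has the printer at (255,200) and the cassettes at (260,263) and (275,320). I'll zoom in next.

```bash
python3 - <<'E'
from h import *
s=cv2.imread("pics/scene0.png"); d=cv2.imread("pics/side0.png")
f=lambda im,x,y:cv2.resize(im[y:y+75,x:x+100],(400,300),interpolation=cv2.INTER_CUBIC)
cv2.imwrite("pics/crop1.png",np.vstack([np.hstack([f(s,185,170),f(s,320,230)]),np.hstack([f(d,215,155),f(d,225,265)])]))
S=cam("scene");D=cam("side")
print("slim?",ray(S,(320,254),.014).round(3),ray(D,(260,263),.014).round(3))
print("new?",ray(S,(399,276),.027).round(3),ray(D,(276,318),.027).round(3))
print("prn",ray(S,(238,200),.05).round(3),ray(D,(262,192),.05).round(3))
E
```

```text
slim? [0.487 0.117 0.014] [0.488 0.114 0.014]
new? [ 0.506 -0.046  0.027] [ 0.507 -0.054  0.027]
prn [0.506 0.346 0.05 ] [0.51  0.352 0.05 ]
```

View pics/crop1.png

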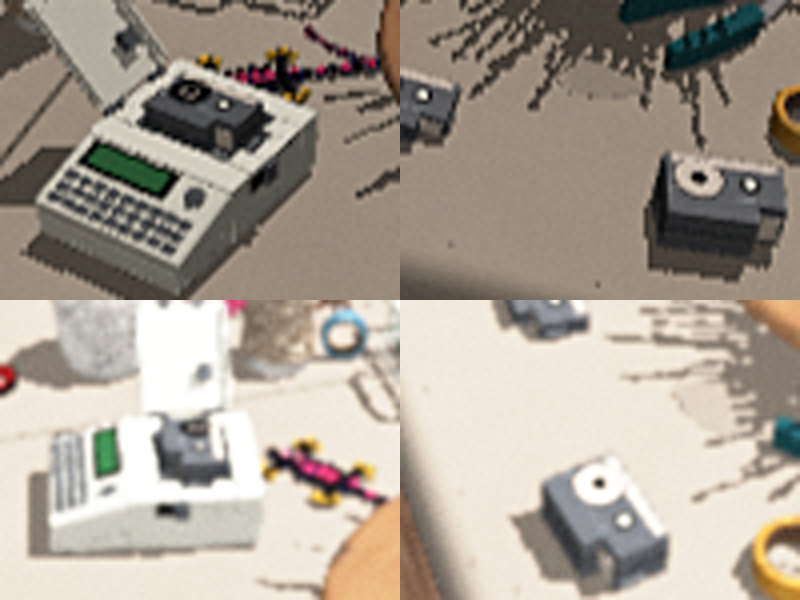

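The crops show the thick cassette with its wide white roll at scene (399,276), and the slim one at (320,254). The printer's deck corners are at scene (231,185), (264,197) and so on. I'll work out a rough printer yaw and then go above it.

```bash
python3 - <<'E'
from h import *
S=cam("scene");D=cam("side")
a=ray(S,(231.5,185.5),.044);b=ray(S,(263.8,197.5),.044);c=ray(S,(239,212.5),.044)
print(a.round(3),b.round(3),c.round(3)); v=a-b; print("y-axis yaw-90",np.degrees(np.arctan2(-v[0],v[1])),np.linalg.norm(v))
v=b-c; print("x yaw",np.degrees(np.arctan2(v[1],v[0])),np.linalg.norm(v))
# cassette top corners, new: scene crop offset (320,230), corners
o=lambda p:(320+(p[0]-400)/4,230+p[1]/4)
L=[ray(S,o(p),.027) for p in [(665,155),(667,208),(757,218),(785,172)]]
print(np.round(L,3)); v=L[0]-L[3]; print(np.degrees(np.arctan2(-v[0],v[1])),np.linalg.norm(v))
o=lambda p:(225+(p[0]-400)/4,265+(p[1]-300)/4)
L=[ray(D,o(p),.027) for p in [(545,488),(610,457),(668,543),(580,545)]]
print(np.round(L,3)); v=L[1]-L[2]; print(np.degrees(np.arctan2(-v[0],v[1])),np.linalg.norm(v))
E
```

```text
[0.551 0.4   0.044] [0.554 0.305 0.044] [0.476 0.321 0.044]
y-axis yaw-90 1.8114958447005314 0.09464823918994336
x yaw -11.485521035539993 0.0797993663411327
[[ 0.51  -0.018  0.027]
 [ 0.478 -0.03   0.027]
 [ 0.495 -0.069  0.027]
 [ 0.532 -0.072  0.027]]
21.798568930742917 0.058511741675077805
[[ 0.48  -0.038  0.027]
 [ 0.513 -0.021  0.027]
 [ 0.535 -0.075  0.027]
 [ 0.494 -0.073  0.027]]
21.758225545151788 0.058002360741057225
```

Request:
drive_tool --targets '[-1,0,-0.0305,0.001,0,-1,0,-0.0305,0.001,0,-1,0,-0.0305,0.001,0,-1,0,-0.0305,0.001,0,-1,0,-0.0305,0.001,0,-1,0,-0.0305,0.001,0,-1,0,-0.0305,0.001,0,-1,0,-0.0305,0.001,0,-1,0,-0.0305,0.001,0,-1,0,-0.0305,0.001,0]' --force 60

```text
clock: 0.98
tool_pos: [0.5088, 0.3478, 0.231]
orientation: [-0.376, 0.599, 0.376, 0.599]
ft_force: [0.2, -0.1, -0.4]
grip_width: 0.0852
```

Request:
drive_tool --targets '[-1,0,0,0,6.8,-1,0,0,0,6.8,-1,0,0,0,6.8,-1,0,0,0,6.8,-1,0,0,0,6.8,-1,0,0,0,6.8,-1,0,0,0,6.8,-1,0,0,0,6.8,-1,0,0,0,6.8,-1,0,0,0,6.8]'

```text
clock: 1.82
tool_pos: [0.5075, 0.3486, 0.2309]
orientation: [0.026, 0.707, -0.026, 0.706]
ft_force: [-0.6, -0.3, -0.5]
grip_width: 0.0853
```

```bash
python3 - <<'E'
from h import *
o=arm.get_obs(); im=vision.snapshot("wrist"); np.save("w1.npy",np.r_[o["tool_pos"],o["orientation"]])
print(o["clock"],o["tool_pos"].round(4),R.from_quat(o["orientation"]).as_matrix().round(3).tolist())
cv2.imwrite("pics/w1.png",im); c=proj(cam("wrist",o),[.508,.349,.05]); print(c)
x,y=int(c[0])-100,int(c[1])-75; print(x,y)
cv2.imwrite("pics/w1c.png",cv2.resize(im[max(y,0):y+150,x:x+200],None,fx=4,fy=4,interpolation=cv2.INTER_CUBIC))
E
```

```text
1.8167 [0.5075 0.3486 0.2309] [[-0.001, 0.073, 0.997], [-0.0, 0.997, -0.073], [-1.0, -0.0, -0.001]]
[282.27161148 188.94337369]
182 113
```

View pics/w1c.png

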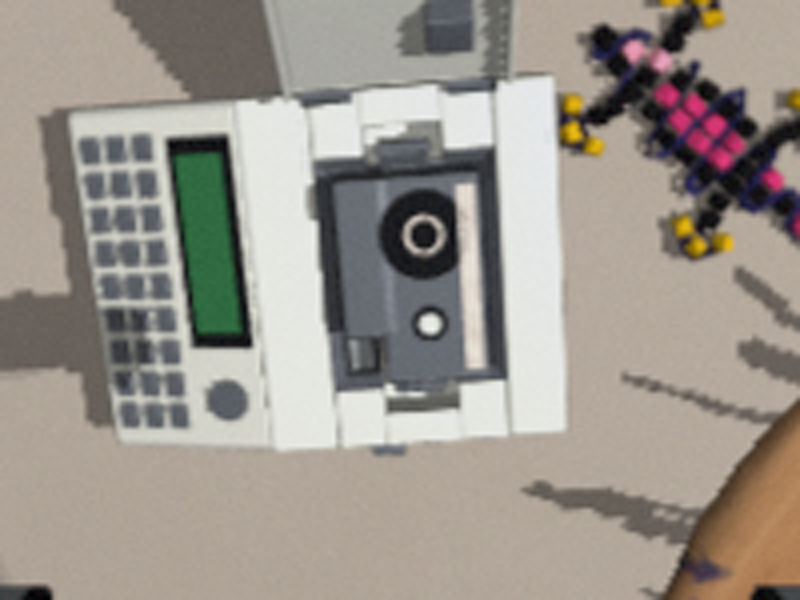

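The wrist view shows the empty cassette's top with corners at crop (332,180), (478,172) and (495,376). The deck's +x edge runs from (553,75) to (566,430), so the printer is yawed by a few degrees.

```bash
python3 - <<'E'
from h import *
a=np.load("w1.npy"); W=cam("wrist",dict(tool_pos=a[:3],orientation=a[3:]))
P=lambda p,z:ray(W,(182+p[0]/4,113+p[1]/4),z)[:2]
yaw=lambda v:np.degrees(np.arctan2(-v[0],v[1]))
for A,B,z,n in [((332,180),(347,335),.057,"casL"),((478,173),(495,376),.057,"casR"),((553,75),(566,430),.044,"deck+x"),((235,100),(272,450),.044,"seam"),((316,165),(335,388),.044,"bayL"),((494,150),(507,378),.044,"bayR")]:
    A,B=P(A,z),P(B,z); print(n,A.round(4),B.round(4),yaw(A-B).round(2),np.linalg.norm(A-B).round(4))
print(P((424,236),.057))
E
```

```text
casL [0.4919 0.3861] [0.4923 0.3427] 0.49 0.0434
casR [0.5314 0.3851] [0.5332 0.3277] 1.81 0.0574
deck+x [0.5541 0.4087] [0.5545 0.3055] 0.22 0.1032
seam [0.4663 0.4083] [0.4658 0.3055] -0.25 0.1029
bayL [0.4869 0.3891] [0.4865 0.3236] -0.39 0.0655
bayR [0.537  0.3896] [0.5376 0.323 ] 0.52 0.0666
[0.51574534 0.36907885]
```

Request:
drive_tool --targets '[-1,0,0,0,-4.6,-1,0.02,0.008,0.0047,0,-1,0.03,0,0,0,-1,0.03,0,0,0,-1,0.03,0,0,0,-1,0.03,0,0,0,-1,0.025,0,0,0,-1,0.0125,0,0,0,-1,0.008,0,0,0,-1,0,0,0,0]'

```text
clock: 2.7
tool_pos: [0.5119, 0.3566, 0.0448]
orientation: [-0.005, 0.708, 0.005, 0.707]
ft_force: [0.3, 0.1, -0.3]
grip_width: 0.0854
```

Request:
drive_tool --targets '[0.2,0,0,0,0,0.6,0,0,0,0,1,0,0,0,0,1,0,0,0,0,1,0,0,0,0,1,0,0,0,0,1,0,0,0,0,1,0,0,0,0]'

```text
clock: 3.37
tool_pos: [0.513, 0.3571, 0.0473]
orientation: [-0.004, 0.706, 0.005, 0.708]
ft_force: [-0.2, -0.6, 5.6]
grip_width: 0.0382
```

Request:
drive_tool --targets '[1,-0.002,0,0,0,1,-0.003,0,0,0,1,-0.003,0,0,0,1,0,0,0,0]'

```text
clock: 3.7
tool_pos: [0.5126, 0.3569, 0.0547]
orientation: [-0.005, 0.707, 0.005, 0.708]
ft_force: [-0.6, 0.4, -0.3]
grip_width: 0.0382
```

Request:
drive_tool --targets '[1,-0.01,0,0,0,1,-0.02,0,0,0,1,-0.03,0,0,0,1,-0.03,0,0,0,1,0,0,0,0]'

```text
clock: 4.12
tool_pos: [0.5145, 0.3579, 0.1511]
orientation: [-0.003, 0.703, 0.006, 0.711]
ft_force: [-0.3, 1.5, -0.2]
grip_width: 0.0379
```

```bash
python3 - <<'E'
from h import *
o=arm.get_obs(); print({k:np.round(v,4) for k,v in o.items() if k in("clock","tool_pos","ft_force","grip_width")})
im=vision.snapshot("wrist"); sc=vision.snapshot("side")
cv2.imwrite("pics/w2.png",np.hstack([cv2.resize(im[100:400,120:420],(400,400)),cv2.resize(sc[110:230,200:320],(400,400))]))
E
```

```text
{'clock': np.float64(4.1167), 'tool_pos': array([0.5145, 0.3579, 0.1511]), 'ft_force': array([-0.3339,  1.5082, -0.2383]), 'grip_width': np.float64(0.0379)}
```

View pics/w2.png

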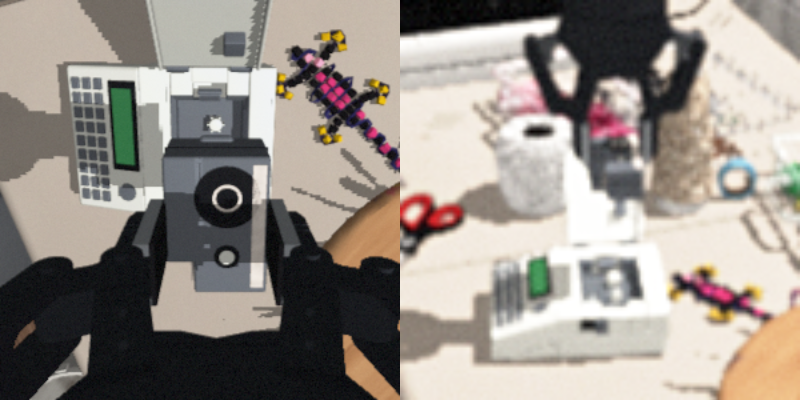

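The empty cassette is out and held level, with the bay empty below it. I'll check the drop spot for obstacles.

```bash
python3 - <<'E'
from h import *
S=cam("scene");D=cam("side")
for n,p,K in [("disc",(345,219),S),("disc",(420,208),S),("disc",(285,200),S),("punch",(376,232),S),("punch",(389,246),S),("disc",(300,240),D),("punch",(322,300),D)]: print(n,ray(K,p,.02).round(3))
print(proj(S,[.56,.035,0]),proj(D,[.56,.035,0]),proj(S,[.617,.035,0]))
E
```

```text
disc [0.615 0.118 0.02 ]
disc [ 0.755 -0.02   0.02 ]
disc [0.601 0.273 0.02 ]
punch [0.612 0.04  0.02 ]
punch [0.584 0.    0.02 ]
disc [0.589 0.181 0.02 ]
punch [ 0.605 -0.01   0.02 ]
[368.14957564 252.98481557] [296.22547417 291.51859505] [377.28164499 238.0312041 ]
```

Request:
drive_tool --targets '[1,0,-0.0323,0.0045,0,1,0,-0.0323,0.0045,0,1,0,-0.0323,0.0045,0,1,0,-0.0323,0.0045,0,1,0,-0.0323,0.0045,0,1,0,-0.0323,0.0045,0,1,0,-0.0323,0.0045,0,1,0,-0.0323,0.0045,0,1,0,-0.0323,0.0045,0,1,0,-0.0323,0.0045,0]'

```text
clock: 5.05
tool_pos: [0.561, 0.0329, 0.1428]
orientation: [-0.005, 0.708, 0.005, 0.706]
ft_force: [1.5, 0.1, -1.4]
grip_width: 0.038
```

Request:
drive_tool --targets '[1,0,0.005,-0.011,0,1,0.025,0,0,0,1,0.03,0,0,0,1,0.03,0,0,0,1,0.02,0,0,0,1,0.01,0,0,0,1,0.004,0,0,0,1,0,0,0,0]'

```text
clock: 5.72
tool_pos: [0.5502, 0.0393, 0.0243]
orientation: [-0.005, 0.708, 0.005, 0.707]
ft_force: [0.8, 0.3, -0.3]
grip_width: 0.0385
```

Request:
drive_tool --targets '[1,0.003,0,0,0,1,0,0,0,0]'

```text
clock: 5.88
tool_pos: [0.551, 0.0392, 0.0225]
orientation: [-0.005, 0.707, 0.005, 0.708]
ft_force: [-0.2, 0.6, -0.3]
grip_width: 0.0381
```

Request:
drive_tool --targets '[1,0.002,0,0,0,1,0,0,0,0]'

```text
clock: 6.05
tool_pos: [0.5507, 0.0392, 0.0201]
orientation: [-0.005, 0.707, 0.005, 0.707]
ft_force: [0.3, 0.3, -0.8]
grip_width: 0.038
```

Request:
drive_tool --targets '[1,0.002,0,0,0,1,0,0,0,0]'

```text
clock: 6.22
tool_pos: [0.5504, 0.0392, 0.0177]
orientation: [-0.005, 0.707, 0.005, 0.707]
ft_force: [-0.7, 0.1, -0.3]
grip_width: 0.0378
```

Request:
drive_tool --targets '[1,0.001,0,0,0,1,0,0,0,0]'

```text
clock: 6.38
tool_pos: [0.5506, 0.0392, 0.0173]
orientation: [-0.005, 0.707, 0.005, 0.707]
ft_force: [-2.1, 0.6, 4.0]
grip_width: 0.0381
```

Request:
drive_tool --targets '[1,0.001,0,0,0,1,0,0,0,0]'

```text
clock: 6.55
tool_pos: [0.5506, 0.0392, 0.0172]
orientation: [-0.005, 0.707, 0.005, 0.707]
ft_force: [-6.2, -0.8, 14.8]
grip_width: 0.0383
```

Request:
drive_tool --targets '[1,0.001,0,0,0,1,0,0,0,0]'

```text
clock: 6.72
tool_pos: [0.5507, 0.0392, 0.0172]
orientation: [-0.005, 0.707, 0.005, 0.707]
ft_force: [-9.7, 0.6, 26.0]
grip_width: 0.0382
```

Request:
drive_tool --targets '[1,-0.0025,0,0,0,0.3,0,0,0,0,0,0,0,0,0,-0.2,0,0,0,0,-0.2,0,0,0,0,-0.2,0,0,0,0]'

```text
clock: 7.22
tool_pos: [0.5504, 0.0392, 0.017]
orientation: [-0.005, 0.707, 0.005, 0.707]
ft_force: [0.1, 0.6, -0.4]
grip_width: 0.0509
```

Request:
drive_tool --targets '[-0.2,-0.015,0,0,0,-0.2,-0.03,0,0,0,-0.2,-0.035,0,0,0,-1,-0.035,0,0,0,-1,-0.035,-0.031,-0.015,0,-1,-0.02,-0.031,-0.015,0,-1,0,-0.031,-0.014,0,-1,0,0,0,-7.1,-1,0,0,0,-7.1,-1,0,0,0,-7.1]'

```text
clock: 8.05
tool_pos: [0.5098, -0.0502, 0.1821]
orientation: [-0.137, 0.694, 0.137, 0.694]
ft_force: [0.6, 0.7, -0.1]
grip_width: 0.0854
```

Request:
drive_tool --targets '[-1,0,0,0,0,-1,0,0,0,0]'

```text
clock: 8.22
tool_pos: [0.5099, -0.0496, 0.1819]
orientation: [-0.134, 0.694, 0.134, 0.694]
ft_force: [-0.8, 0.2, -1.0]
grip_width: 0.0855
```

```bash
python3 - <<'E'
from h import *
o=arm.get_obs(); im=vision.snapshot("wrist"); np.save("w3.npy",np.r_[o["tool_pos"],o["orientation"]])
print(o["clock"],o["tool_pos"].round(4),R.from_quat(o["orientation"]).as_matrix().round(3).tolist())
c=proj(cam("wrist",o),[.506,-.054,.027]); print(c)
cv2.imwrite("pics/w3c.png",cv2.resize(im[120:320,180:430],None,fx=3,fy=3,interpolation=cv2.INTER_CUBIC))
E
```

```text
8.2167 [ 0.5099 -0.0496  0.1819] [[-0.0, -0.372, 0.928], [0.0, 0.928, 0.372], [-1.0, 0.0, -0.0]]
[276.85520213 197.20115188]
```

View pics/w3c.png

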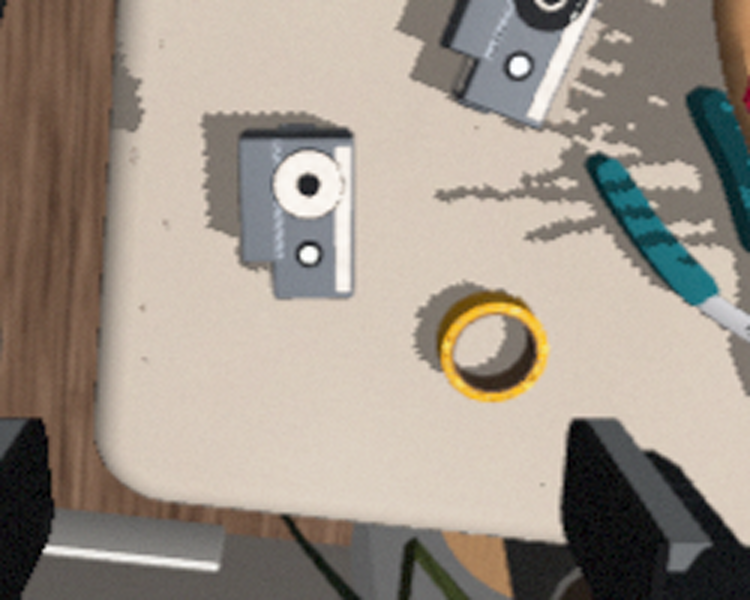

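The wrist view shows the empty cassette flat and right side up on bare table. The new cassette's top corners are at crop (240,138), (353,136), (353,297) and (242,262), with a white roll and the cut at the lower left.

```bash
python3 - <<'E'
from h import *
a=np.load("w3.npy"); W=cam("wrist",dict(tool_pos=a[:3],orientation=a[3:])); M=R.from_quat(a[3:]).as_matrix()
P=lambda p,z=.027:ray(W,(180+(p[0]+.5)/3-.5,120+(p[1]+.5)/3-.5),z)
L=[P(p) for p in [(240,138),(353,136),(353,297),(272,297),(242,262)]]
for l in L: print(l.round(4),(M.T@(l-a[:3])).round(4))
v=L[1]-L[2]; print(np.degrees(np.arctan2(-v[0],v[1])),np.linalg.norm(v)); v=L[0]-L[4]; print(np.degrees(np.arctan2(-v[0],v[1])))
c=(L[0]+L[2])/2; print("center",c.round(4),(M.T@(c-a[:3])).round(4))
E
```

```text
[ 0.4774 -0.0296  0.027 ] [ 0.1549  0.0307 -0.0227]
[ 0.5129 -0.0146  0.027 ] [0.1549 0.0314 0.0159]
[ 0.5354 -0.068   0.027 ] [ 0.1549 -0.0265  0.0168]
[ 0.5083 -0.0789  0.027 ] [ 0.1549 -0.0266 -0.0124]
[ 0.4936 -0.0706  0.027 ] [ 0.1549 -0.0134 -0.023 ]
22.77141790226276 0.05793325849586178
21.55553286861724
center [ 0.5064 -0.0488  0.027 ] [ 0.1549  0.0021 -0.003 ]
```

Request:
drive_tool --targets '[-1,0.02,0.0021,-0.003,-0.3,-1,0.03,0,0,0,-1,0.03,0,0,0,-1,0.03,0,0,0,-1,0.025,0,0,0,-1,0.015,0,0,0,-1,0.01,0,0,0,-1,0.002,0,0,0,-1,0,0,0,0,0.2,0,0,0,0]' --force 90

```text
clock: 9.1
tool_pos: [0.507, -0.049, 0.0209]
orientation: [-0.137, 0.693, 0.137, 0.694]
ft_force: [-0.3, -0.1, 0.3]
grip_width: 0.0753
```

Request:
drive_tool --targets '[0.6,0,0,0,0,1,0,0,0,0,1,0,0,0,0,1,0,0,0,0,1,0,0,0,0,1,0,0,0,0,1,0,0,0,0]'

```text
clock: 9.68
tool_pos: [0.5069, -0.0489, 0.0213]
orientation: [-0.137, 0.693, 0.137, 0.694]
ft_force: [-3.0, 1.1, 10.5]
grip_width: 0.0368
```

Request:
drive_tool --targets '[1,-0.01,0,0,0,1,-0.03,0,0,0,1,-0.035,0,0,0,1,-0.035,0,0,0,1,0,0,0,5.45,1,0,0,0,5.45,1,0,0,0,5.45,1,0,0,0,5.45,1,0,0,0,0,1,0,0,0,0]'

```text
clock: 10.52
tool_pos: [0.5064, -0.0488, 0.1304]
orientation: [-0.005, 0.707, 0.004, 0.707]
ft_force: [-0.0, -0.0, -0.8]
grip_width: 0.0366
```

Request:
drive_tool --targets '[1,0,0.02,0.001,0,1,0,0.04,0.001,0,1,0,0.04,0.001,0,1,0,0.04,0.001,0,1,0,0.04,0.001,0,1,0,0.04,0.001,0,1,0,0.04,0,0,1,0,0.04,0,0,1,0,0.04,0,0,1,0,0.04,0,0]'

```text
clock: 11.35
tool_pos: [0.5081, 0.3333, 0.1302]
orientation: [-0.005, 0.707, 0.005, 0.707]
ft_force: [0.9, -0.8, -0.9]
grip_width: 0.0363
```

Request:
drive_tool --targets '[1,0,0.02,0,0,1,0,0.006,0,0,1,0,0,0,0,1,0,0,0,0,1,0,0,0,0]'

```text
clock: 11.77
tool_pos: [0.5087, 0.3559, 0.1301]
orientation: [-0.003, 0.707, 0.003, 0.707]
ft_force: [-1.1, -0.4, -0.4]
grip_width: 0.0362
```

```bash
python3 - <<'E'
from h import *
o=arm.get_obs(); im=vision.snapshot("wrist"); sd=vision.snapshot("side"); np.save("w4.npy",np.r_[o["tool_pos"],o["orientation"]])
print(o["clock"],o["tool_pos"].round(4),R.from_quat(o["orientation"]).as_matrix().round(3).tolist(),o["grip_width"],o["ft_force"].round(1))
cv2.imwrite("pics/w4.png",np.hstack([cv2.resize(im[80:330,155:405],(500,500),interpolation=cv2.INTER_CUBIC),cv2.resize(sd[120:240,215:287],(300,500),interpolation=cv2.INTER_CUBIC)]))
E
```

```text
11.7667 [0.5087 0.3559 0.1301] [[-0.0, -0.009, 1.0], [-0.0, 1.0, 0.009], [-1.0, -0.0, -0.0]] 0.03624711395546016 [-1.1 -0.4 -0.4]
```

View pics/w4.png

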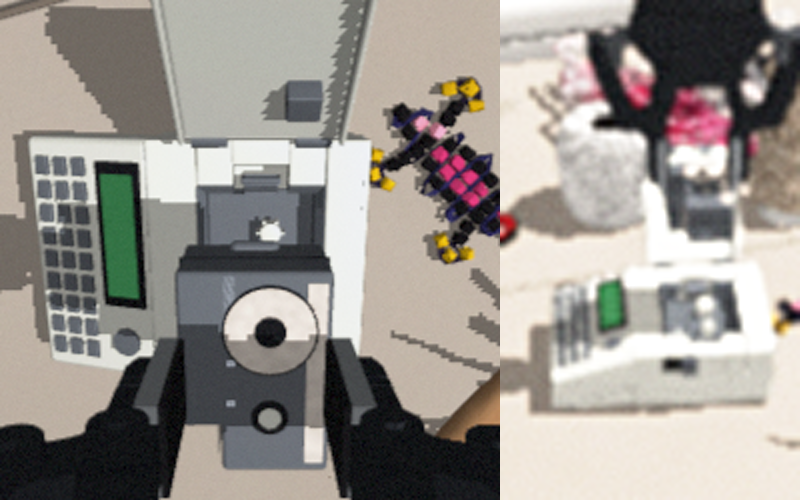

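The new cassette is held the right way round above the bay, with its +y top edge at crop (178,270) to (330,268). I'll check where it sits in the tool against the empty one.

```bash
python3 - <<'E'
from h import *
a=np.load("w4.npy"); o=dict(tool_pos=a[:3],orientation=a[3:]); W=cam("wrist",o); M=R.from_quat(a[3:]).as_matrix()
for h in (.0213,):
  for p in [(178,270),(330,268),(225,467),(327,468)]:
    l=ray(W,(155+p[0]/2,80+p[1]/2),a[2]-h+.027); print((M.T@(l-a[:3])).round(4))
b=a.copy(); 
for p in [(165,155),(270,150),(196,290),(266,290)]:
    l=ray(W,(120+p[0]*.75,100+p[1]*.75),a[2]-.0173+.027); print("empty",(M.T@(l-a[:3])).round(4))
# bay rim corners seen: floor edges behind cassette
for p,z in [((198,187),.044),((323,187),.044),((369,141),.044)]: print("bay",ray(W,(155+p[0]/2,80+p[1]/2),z).round(4))
E
```

```text
[-0.0057  0.0292 -0.0186]
[-0.0057  0.0297  0.0192]
[-0.0057 -0.0281 -0.0077]
[-0.0057 -0.0284  0.0206]
empty [-0.0097  0.0298 -0.0182]
empty [-0.0097  0.0318  0.0198]
empty [-0.0097 -0.0277 -0.0077]
empty [-0.0097 -0.0276  0.0206]
bay [0.4864 0.39   0.044 ]
bay [0.536  0.3905 0.044 ]
bay [0.5531 0.4086 0.044 ]
```

Request:
drive_tool --targets '[1,0.005,0.0007,0.0035,0,1,0.02,0,0,0,1,0.02,0,0,0,1,0.015,0,0,0,1,0.004,0,0,0,1,0.002,0,0,0,1,0.002,0,0,0,1,0,0,0,0]'

```text
clock: 12.53
tool_pos: [0.5123, 0.358, 0.0626]
orientation: [-0.003, 0.707, 0.004, 0.707]
ft_force: [-0.7, -0.7, -0.7]
grip_width: 0.0362
```

Request:
drive_tool --targets '[1,0.001,0,0,0,1,0.001,0,0,0,1,0,0,0,0]'

```text
clock: 12.78
tool_pos: [0.5119, 0.358, 0.0603]
orientation: [-0.003, 0.707, 0.004, 0.707]
ft_force: [-0.2, -0.1, -1.3]
grip_width: 0.0366
```

Request:
drive_tool --targets '[1,0.001,0,0,0,1,0.001,0,0,0,1,0,0,0,0]'

```text
clock: 13.03
tool_pos: [0.5118, 0.3578, 0.0579]
orientation: [-0.004, 0.707, 0.003, 0.707]
ft_force: [-0.0, -0.8, 0.1]
grip_width: 0.0364
```

Request:
drive_tool --targets '[1,0.001,0,0,0,1,0.001,0,0,0,1,0,0,0,0]'

```text
clock: 13.28
tool_pos: [0.5121, 0.3579, 0.0564]
orientation: [-0.004, 0.707, 0.004, 0.707]
ft_force: [0.1, -2.5, 4.6]
grip_width: 0.0365
```

Request:
drive_tool --targets '[1,0.001,0,0,0,1,0.001,0,0,0,1,0,0,0,0]'

```text
clock: 13.53
tool_pos: [0.5123, 0.358, 0.0546]
orientation: [-0.003, 0.707, 0.004, 0.708]
ft_force: [-0.1, -1.6, 2.4]
grip_width: 0.0366
```

Request:
drive_tool --targets '[1,0.001,0,0,0,1,0.001,0,0,0,1,0,0,0,0]'

```text
clock: 13.78
tool_pos: [0.5117, 0.3579, 0.0515]
orientation: [-0.004, 0.707, 0.003, 0.707]
ft_force: [-0.0, -1.5, -0.3]
grip_width: 0.0362
```

Request:
drive_tool --targets '[1,0.001,0,0,0,1,0.001,0,0,0,1,0,0,0,0]'

```text
clock: 14.03
tool_pos: [0.5117, 0.3578, 0.0513]
orientation: [-0.004, 0.707, 0.003, 0.707]
ft_force: [-4.2, -4.9, 13.9]
grip_width: 0.0359
```

Request:
drive_tool --targets '[1,0.001,0,0,0,1,0,0,0,0]'

```text
clock: 14.2
tool_pos: [0.5117, 0.3579, 0.0513]
orientation: [-0.004, 0.707, 0.003, 0.707]
ft_force: [-9.4, -7.2, 21.1]
grip_width: 0.0366
```

Request:
drive_tool --targets '[1,0.0004,-0.0005,0,0,1,0,0,0,0,1,0,0,0,0,1,0,0,0,0]'

```text
clock: 14.53
tool_pos: [0.5118, 0.3578, 0.0513]
orientation: [-0.003, 0.707, 0.004, 0.707]
ft_force: [-9.7, -5.0, 23.5]
grip_width: 0.0364
```

```bash
python3 - <<'E'
from h import *
o=arm.get_obs(); im=vision.snapshot("wrist"); sd=vision.snapshot("side"); sc=vision.snapshot("scene")
print(o["clock"],o["tool_pos"].round(4),o["grip_width"],o["ft_force"].round(1))
f=lambda im,x,y,w,h:cv2.resize(im[y:y+h,x:x+w],(400,300),interpolation=cv2.INTER_CUBIC)
cv2.imwrite("pics/w5.png",np.vstack([np.hstack([f(im,80,60,400,300),f(sd,215,150,100,75)]),np.hstack([f(sd,215,240,160,120),f(sc,185,150,100,75)])]))
E
```

```text
14.5333 [0.5118 0.3578 0.0513] 0.03641951544873264 [-9.7 -5.  23.5]
```

View pics/w5.png

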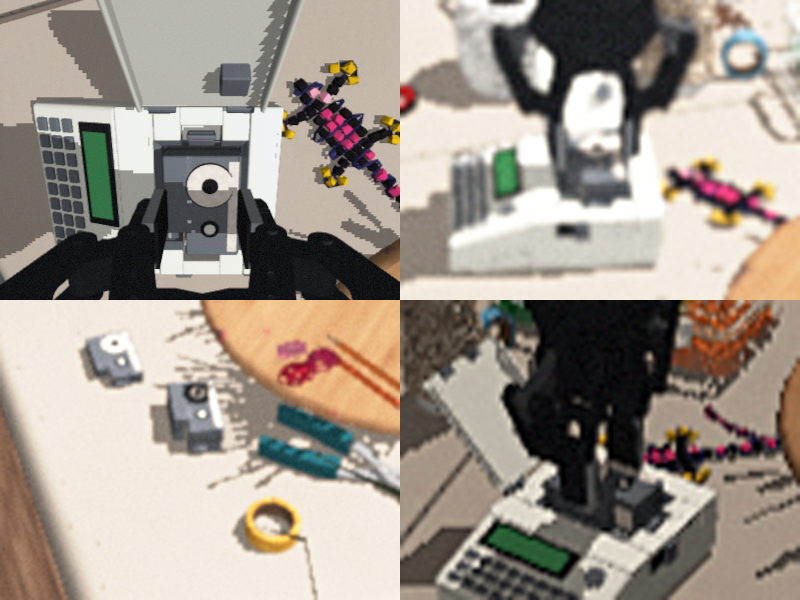

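The last views show the new cassette seated in the bay, level and the right way round. The empty one lies flat on the table, and the slim cassette, roll and punch haven't moved. Handing in.

```bash
python3 -c "
from h import *
print(arm.get_obs()['ft_force']); print(ticket.sign_off())"
```

```text
[-10.49619961  -3.76302115  23.20785685]
the job is handed in; nothing more can be done
None
```

The new, thick cassette is snapped fully home in the printer's bay. The gripper is still holding it and pressing down at about 23 N. I handed the job in at about 14.7 s.

- **Empty cassette:** I pulled it straight up and laid it flat, right side up, on the bare table at about (0.55, 0.04).
- **Insertion:** The clips met the cassette about 6 mm above the floor. The force dropped as it passed them, then it stopped hard with the TCP at 0.0513 m. That puts the underside at the floor's height of 0.030 m. The fingers should be about 4 mm clear of the deck, so they aren't what stopped it.
- **Everything else:** The last pictures show the slim cassette, washi roll, hole punch and lizard where they were. I did not check the thread cone or scissors separately at the end, but the arm never touched them.
- **What disagreed:**
  - A sideways load of about 10 N along x and 4 N along y remained during the final press.
  - The gripper read 36–38 mm on cassettes that are 40 mm wide.
  - While gripping the empty cassette, the fingertips probably touched the deck lightly, at about 6 N.

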